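Turn a washed spot plate wells-down on the drain mat

ROBOT

A 6-joint arm with a two-finger parallel gripper is mounted at the origin on a cart in front of the work surface, level with it; the furniture and walls round the work are solid. World frame = base frame: x ahead of the robot, y to its left, z up, the work surface at z = 0. Lengths are in mm, angles in rad, forces in N, time in s.
With the tool pointing down it reaches from about 400 to 925 mm from the base axis. Payload 12.5 kg.
Tool frame: the origin (TCP) lies midway between the tips of the shut fingers; the grasp point (between the pads) lies 19 mm behind it; z points along the fingers, y is the line along which they close (so a half turn about z gives the same grasp; the last joint's range is limited). The gripper opens to 95 mm and grips with 3 to 60 N. Pads are 20 mm wide; open, the fingers measure 119 mm over their backs; the gripper's body (75 mm by 180 mm) begins 59 mm behind the grasp point.
Start: joints at [1.119, 0.491, 1.559, -0, 1.092, -0.106], TCP at [211.828, 588.027, 214.661] pointing down, gripper open.
Joint ranges: [-3.1, 3.1], [-0.84, 2.19], [0.05, 2.79], [-1.13, 4.28], [0.06, 2.93], [-2.69, 2.69]. Speed limits (rad/s): [2.22, 2.22, 2.79, 3.14, 3.14, 3.14].

INTERFACE

Orientations are given as [roll, pitch, yaw] about the fixed x, y, z axes, in that order (R = Rz(yaw) Ry(pitch) Rx(roll)).
In Python, from cell import env gives the robot as it stands.
- The arm moves only by the tool arm_command, never from a script. Its argument "targets" is a list of rows, each a list of 5 numbers: the shift along the tool's x, y, z in mm, then the turn about the tool's z in degrees, then the opening, from 0 (shut) to 1 (fully open). In form: [[tx, ty, tz, roll, fingers], ...]. A call has 1 to 5 rows; each row is the pose to reach, as a shift and turn from the pose commanded when the call began, along the tool's axes at that moment; what a row does not reach only later rows make up. A row lasts 1/10 s, in which the tool goes at most 50 mm and 8.59 degrees, less where a joint would pass 70% of its speed; a pose out of reach is approached as far as the arm can. A call with a gripper value outside its range is refused whole. The fingers move at their own pace and stop on an object; the grip force is fixed at half the most. Time passes only in rows, so rows that repeat a pose let the fingers close. It gives the time, the measured TCP pose, the force, the opening and the grip force at its end, in the units of the state.
- env.state(): the state, without advancing time (a new reading comes with each control period).
- env.read_camera(name): name is "scene" or "top" or "wrist"; returns a dict with "frame" (384x512x3 uint8, red, green, blue), "vertical_fov" (degrees; the focal length in pixels is half the picture's height over the tangent of half this angle, whatever the lens; pixels are square), "cx", "cy" (the principal point, pixels), "world_from_camera" (4x4, takes a point from camera to world coordinates); the wrist camera has in their place "hand_eye" (4x4, takes a point from camera to tool coordinates, whose origin is the TCP and whose axes are the flange's). Camera axes: x right, y down, z forward; pixel columns grow to the right and rows downward; lengths in mm; the calibration is good to about 2 mm. A picture is of the moment at which its call begins: read the wrist's pose just before it. There is no depth.
- env.job_done(): hands the job in; it is judged then, once.
The state is a dict: "t": time; "joints": joint angles; "qvel": joint speeds; "tau": joint torques, N m; "eef_pos": TCP position; "tcp_rot": TCP orientation; "ft_force": force on the tool from outside, world axes, zero at the start; "moment": the same for the moment, N m; "opening": opening from 0.0 (shut) to 1.0 (fully open); "grip_force": force on a finger pad.
Only numpy, scipy, OpenCV 4.12 (cv2) and the standard library are available. Lean on these libraries where they do the work, as an engineer would, in place of code of your own. Each camera call takes 0.05 s, during which the arm holds its last target. There are 200 camera calls.

TASK

The white spot plate on the black mat has been washed and must drain upside down. Without pinching or lifting it, gently push it against the steel ramp until it tips up and leans on the top of the ramp with its near edge at the ramp's foot; then, from behind the ramp, push its raised edge back over so that it flips towards you and lies wells-down, flat on the mat in front of the ramp. Leave everything else on the bench where it is.

Things in the scene. Friction and masses are not known exactly. Their poses are not given: they have to be found in the camera images.
- turning_stand: fixed turning stand: black rubber drain mat 260 x 170 mm, top 4 mm above the worktop, with two slick polished steel leaves near its far end forming a steepening ramp. Origin at worktop level under the middle of the ramp's foot line; x points from open mat to ramp, y left along the foot line, z up. Mat from x = -190 to +70, y = -85 to +85 mm; rubber grips the plate
- ramp_foot (a point): middle of the ramp's foot line, on the mat's top. From this line each leaf rises at 38 degrees to 14 mm above the mat at x = 18 mm (stand's x), at 48 degrees to 30 mm at x = 32, at 58 degrees to 46 mm at x = 42, then at 66 degrees to its crest, 56 mm above the mat at x = 47. The leaves stand at y = -60 to -32 and +32 to +60 mm; the slot between them, 64 mm wide, is open from front to back
- ramp_crest (a point): point midway between the crests of the two leaves (in the open slot), 47 mm beyond the foot line and 56 mm above the mat. Behind the crests the leaves have upright backs (to x = 53 mm) and a 3 mm high foot flange to x = 65 mm; the space behind is free
- spot_plate: loose white porcelain spot plate, 85 mm (x) by 105 mm (y) by 12 mm thick, 100 to 170 g, twelve wells in its top face, plain underside. Origin at the centre of its underside; z points out of the wells' face. At the start it lies flat on the mat, wells up, 18 to 48 mm before the ramp, its x pointing within 12 degrees of the stand's x
- near_edge (a point): middle of the plate's edge farther from the ramp, underside level (plate x = -42 mm). Pushed squarely here, fingertips within 3 mm of the mat (higher they ride onto the edge as it tips), the plate's far edge slides up the leaves, until this edge meets the foot line; let go there, the plate stays leaning on the crests at about 50 degrees
- far_edge (a point): middle of the plate's edge nearer the ramp, underside level (plate x = +42 mm). When the plate leans, this edge is some 64 mm above the mat and 54 mm beyond the foot line, and the bare underside faces the slot; pushed back to about 10 degrees past upright, the plate topples onto the mat
- red_stopper: dark red rubber stopper, 28 mm across, 28 mm tall, standing beside the mat; origin at the centre of its underside; leave alone
- tape_roll: roll of tan tape lying flat, 72 mm across, 18 mm tall, beside the mat; origin at the centre of its underside; leave alone
- amber_bottle: small amber reagent bottle, 52 mm across, 97 mm tall, right of the mat; origin at the centre of its underside; leave alone
- strip_box: closed green and red carton, 45 x 115 mm, 75 mm tall, left of the mat; origin at the centre of its underside; leave alone
- red_cap_jar: white jar with a red cap, 63 mm across, 98 mm tall, left of the mat; origin at the centre of its underside; leave alone
- petri_dish: glass Petri dish with lid, 95 mm across, 16 mm tall, far left; origin at the centre of its underside; leave alone
- marker: white marker pen with a blue cap, 139 mm long, 16 mm thick, lying left of the mat; origin at the centre of its underside; leave alone
Things that resemble listed ones, but are neither listed nor needed, are in the scene too. Leave any purple look-alike of the spot_plate alone.

How it is judged:
By the outcome, as a careful person would: the job done as asked, in the order asked, and still so for the second after the job is handed in, with the robot touching nothing.
It also fails if it takes over 58 s, if anything falls off the work surface, if the arm or the gripper's body presses on something with over 40 N, if the wrist force passes 120 N, or if a joint passes its speed limit or range.

## Working session

There is one attempt and no reset: what is moved stays moved. The work goes in short steps, Python scripts to look and compute and a tool call to move; the robot and the scene stay as the last step left them, time stands still between calls to the robot, and variables do not carry over. Pictures are saved under pics/ and viewed, at most 10 in all, crops included, and the job is handed in when it is done.

Besides the shell and the picture viewer there is one more tool, called after "Emit:" as a command line: name --pt "numbers of a row" for each row, then --argument value for the rest. arm_command: Moves the arm, as the interface text tells. Its arguments: {"type":"object","properties":{"targets":{"type":"array","items":{"type":"array","items":{"type":"number"}}}},"required":["targets"]}

```bash
mkdir -p pics; ls
python3 - <<'E'
from cell import env
import cv2,numpy as np
s=env.state();print(s['t'],s['eef_pos'],s['tcp_rot'],s['opening'])
for n in("scene","top"):
    c=env.read_camera(n);f=c['frame'];cv2.imwrite(f'pics/{n}0.png',cv2.resize(f[:,:,::-1],(800,600),interpolation=cv2.INTER_CUBIC))
    np.savez(n+'.npz',**c);print(n,c['vertical_fov'],c['cx'],c['cy'],c['world_from_camera'].round(2).tolist() if hasattr(c['world_from_camera'],'round') else c['world_from_camera'])
E
```

```text
pics
0.0 [211.70888059 587.78756656 214.06458933] [-3.14047377e+00 -1.11494493e-04  2.79579993e+00] 1.0028117671670342
scene 49.007208273213024 255.82456503864572 186.60849913312677 [[0.8, -0.41, 0.44, 16.19], [-0.6, -0.53, 0.6, -593.36], [-0.01, -0.74, -0.67, 881.0], [0.0, 0.0, 0.0, 1.0]]
top 56.40302478671908 255.85936548131895 195.11499236713627 [[-0.02, -0.98, 0.19, 322.45], [-1.0, 0.02, -0.01, 125.02], [0.0, -0.19, -0.98, 1021.77], [0.0, 0.0, 0.0, 1.0]]
```

View pics/top0.png

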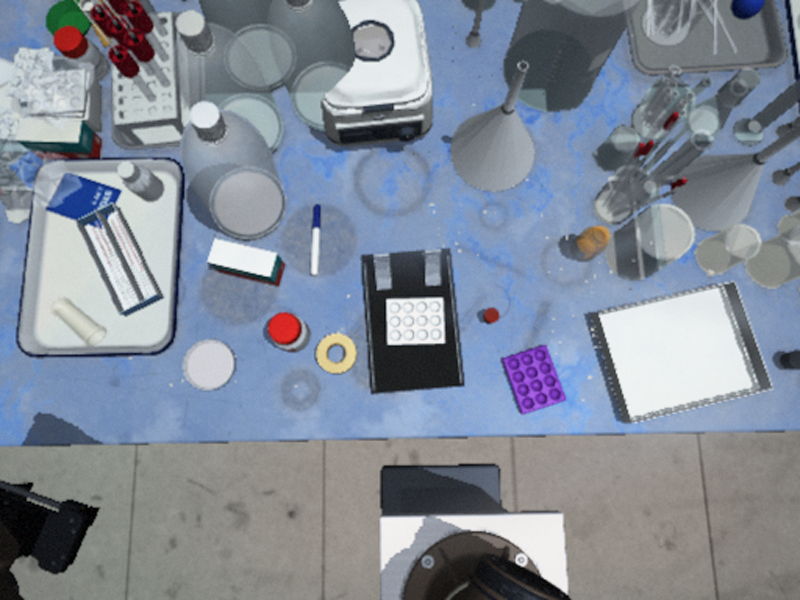

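View pics/scene0.png

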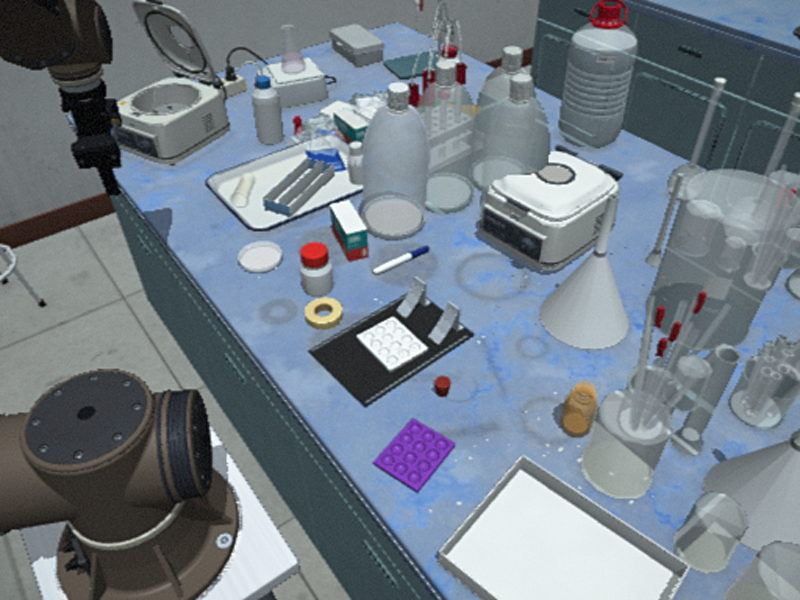

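The white spot plate lies on the black mat at top-view (416,321); the look-alike is the purple one at (534,380). The white one on the mat fits. I'll confirm it in one enlarged crop.

Run:
```python
import cv2,numpy as np
f=np.load('top.npz')['frame'][150:260,220:310,::-1]
cv2.imwrite('pics/crop.png',cv2.resize(f,None,fx=5.4,fy=5.4,interpolation=cv2.INTER_CUBIC))
```

```text
(no output)
```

View pics/crop.png

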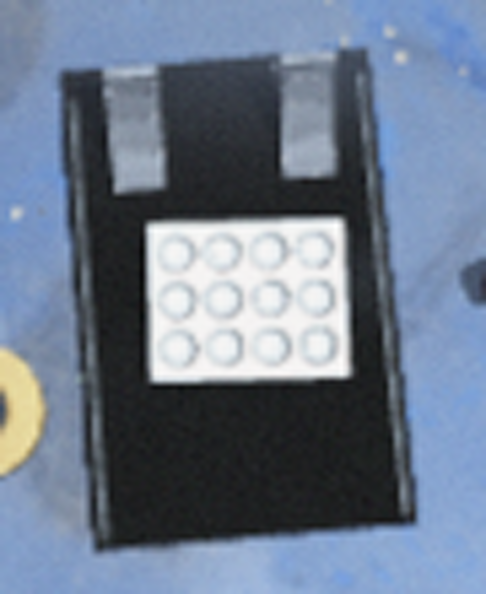

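The crop shows the plate with wells up, corners at (146,223), (346,217), (352,376), (150,383). The mat corners are (63,72), (367,50), (412,522), (97,549), and the leaf feet are at (113-166,190) and (282-335,178).

```bash
cat > h.py <<'E'
import numpy as np
def cam(n):
    c=np.load(n) if isinstance(n,str) else n
    return c
def ray(c,uv,z,T=None):
    T=np.array(c['world_from_camera']) if T is None else T
    f=192/np.tan(np.radians(float(c['vertical_fov']))/2)
    out=[]
    for u,v in uv:
        d=T[:3,:3]@[(u-float(c['cx']))/f,(v-float(c['cy']))/f,1]
        out.append((T[:3,3]+d*(z-T[2,3])/d[2])[:2])
    return np.array(out)
E
python3 - <<'E'
from h import *
c=np.load('top.npz')
o=lambda a:[(220+(x+.5)/5.4-.5,150+(y+.5)/5.4-.5) for x,y in a]
m=ray(c,o([(63,72),(367,50),(412,522),(97,549)]),4);p=ray(c,o([(146,220),(346,217),(352,376),(150,383)]),16)
ft=ray(c,o([(113,192),(166,188),(282,178),(335,177)]),4)
print(m.round(1),p.round(1),ft.round(1),sep='\n')
M=m.mean(0);e=m[0]+m[1]-m[2]-m[3];a=np.arctan2(e[1],e[0]);R=np.array([[np.cos(a),-np.sin(a)],[np.sin(a),np.cos(a)]])
foot=M+R@[60,0]
print('stand yaw',np.degrees(a),'foot',foot,'lens',np.linalg.norm(m[0]-m[3]),np.linalg.norm(m[0]-m[1]))
print('foot pts in stand',((ft-foot)@R).round(1))
print('plate in stand',((p-foot)@R).round(1),'c',((p.mean(0)-foot)@R).round(1))
e=p[0]+p[1]-p[2]-p[3];print('plate yaw',np.degrees(np.arctan2(e[1],e[0])),p.mean(0))
E
```

```text
[[619.1 187.3]
 [628.8  20.9]
 [372.4   6.4]
 [361.4 170.9]]
[[533.3 142.9]
 [533.1  36.5]
 [448.1  36.2]
 [446.2 141.9]]
[[551.6 160.7]
 [553.3 132.1]
 [557.7  69.3]
 [557.8  40.7]]
stand yaw 3.432686047928555 foot [555.32259758  99.95893684] lens 258.22071485478455 166.68196786007556
foot pts in stand [[ -0.1  60.8]
 [ -0.1  32.2]
 [  0.6 -30.7]
 [ -1.1 -59.3]]
plate in stand [[ -19.4   44.2]
 [ -26.   -62. ]
 [-110.9  -57.2]
 [-106.4   48.4]] c [-65.7  -6.6]
plate yaw 0.41633380744421494 [490.17951029  89.39033934]
```

Emit:
arm_command --pt "-33 -36 0 0 0.6" --pt "-66 -72 0 0 0.6" --pt "-99 -108 0 0 0.6" --pt "-132 -144 0 0 0.6" --pt "-165 -180 0 0 0.6"

```text
t: 0.6
eef_pos: [306.2, 360.9, 214.5]
tcp_rot: [-3.141, -0.0, 2.796]
ft_force: [1.0, -0.1, -1.5]
opening: 0.643
grip_force: 0.0
```

Emit:
arm_command --pt "-33 -36 0 0 0.6" --pt "-66 -72 0 0 0.6" --pt "-99 -108 0 0 0.6" --pt "-132 -144 0 0 0.6" --pt "-165 -180 0 0 0.6"

```text
t: 1.1
eef_pos: [400.6, 135.6, 214.7]
tcp_rot: [3.141, 0.0, 2.796]
ft_force: [0.7, 0.4, -0.8]
opening: 0.601
grip_force: 0.0
```

Emit:
arm_command --pt "-19 -21 20 -5 0.6" --pt "-37 -42 40 -11 0.6" --pt "-37 -42 80 -17 0.6" --pt "-37 -42 110 -23.2 0.6" --pt "-37 -42 110 -23.2 0.6"

```text
t: 1.6
eef_pos: [419.2, 85.0, 102.0]
tcp_rot: [3.141, -0.006, -3.082]
ft_force: [-0.5, -0.2, -0.2]
opening: 0.601
grip_force: 0.0
```

Run:
```python
from cell import env
import cv2,numpy as np
s=env.state();print(s['eef_pos'],s['tcp_rot'])
c=env.read_camera('wrist');np.savez('wrist.npz',pos=s['eef_pos'],rot=s['tcp_rot'],**c)
print(c['hand_eye'],c['vertical_fov'])
cv2.imwrite('pics/w1.png',cv2.resize(c['frame'][:,:,::-1],(800,600),interpolation=cv2.INTER_CUBIC))
```

```text
[419.2378338   85.04884516 102.04431054] [ 3.14142773 -0.00614845 -3.08166413]
[[-1.09200897e-05 -9.57252985e-01 -2.89252005e-01  8.20081310e+01]
 [ 9.99999733e-01  2.00953714e-04 -7.02790734e-04  1.54587452e+00]
 [ 7.30874792e-04 -2.89251935e-01  9.57252727e-01 -1.70976731e+02]
 [ 0.00000000e+00  0.00000000e+00  0.00000000e+00  1.00000000e+00]] 64.41400785600435
```

View pics/w1.png

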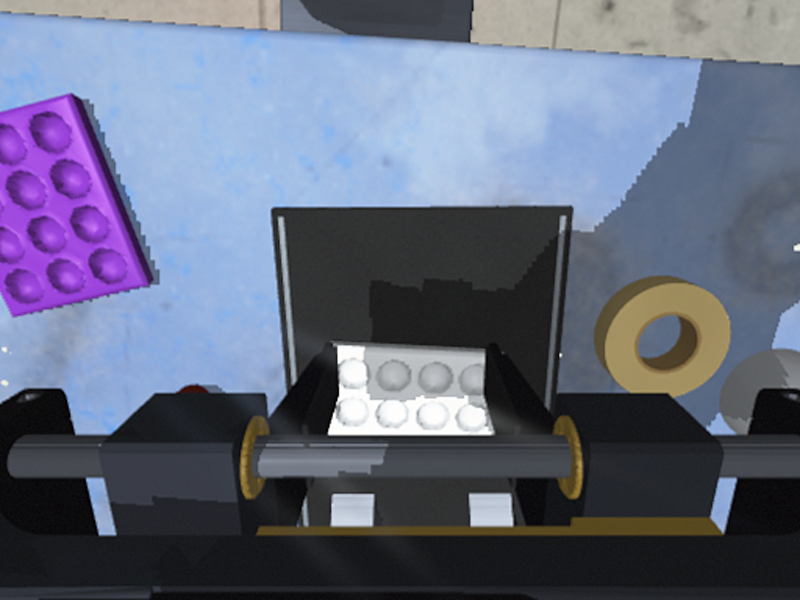

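The view is inverted, with up pointing towards the robot. The plate's near edge runs (337,343)-(487,350), partly hidden by the fingers, and the mat's near corners are at (273,208) and (571,206). I'll check these against the top-view estimate.

Run:
```python
from h import *
from scipy.spatial.transform import Rotation as Ro
c=np.load('wrist.npz');T=np.eye(4);T[:3,:3]=Ro.from_euler('xyz',c['rot']).as_matrix();T[:3,3]=c['pos'];T=T@c['hand_eye']
s=lambda a:[((x+.5)*.64-.5,(y+.5)*.64-.5) for x,y in a]
m=ray(c,s([(273,208),(571,206)]),4,T);p=ray(c,s([(337,343),(487,350)]),16,T)
a=np.radians(3.43);R=np.array([[np.cos(a),-np.sin(a)],[np.sin(a),np.cos(a)]])
foot=np.array([555.3,100])
print(((m-foot)@R).round(1),((p-foot)@R).round(1),((c['pos'][:2]-foot)@R).round(1))
```

```text
[[-189.   -82.6]
 [-190.2   84. ]] [[-112.7  -48.4]
 [-108.4   39. ]] [-136.7   -6.8]
```

Emit:
arm_command --pt "0 0 40 0 0.6" --pt "0 0 70 0 0.6" --pt "0 0 85 0 0.6" --pt "0 0 90 0 0.6" --pt "0 0 90 0 0.6"

```text
t: 2.15
eef_pos: [421.4, 85.7, 15.4]
tcp_rot: [3.142, 0.001, -3.084]
ft_force: [0.7, -0.1, 0.7]
opening: 0.604
grip_force: 0.0
```

Emit:
arm_command --pt "0 0 4 0 0.6" --pt "0 0 7 0 0.6" --pt "0 0 9 0 0.6" --pt "0 0 9 0 0.6" --pt "0 0 9 0 0.6"

```text
t: 2.65
eef_pos: [420.9, 85.4, 5.7]
tcp_rot: [3.142, 0.0, -3.083]
ft_force: [-0.2, -0.5, 0.5]
opening: 0.602
grip_force: 0.0
```

Emit:
arm_command --pt "-5 0 0 0 0.6" --pt "-10 0 0 0 0.6" --pt "-16 0 0 0 0.6" --pt "-22 0 0 0 0.6" --pt "-28 0 0 0 0.6"

```text
t: 3.15
eef_pos: [448.9, 87.1, 5.6]
tcp_rot: [3.142, -0.001, -3.082]
ft_force: [-3.7, -0.1, 1.4]
opening: 0.6
grip_force: 1.7
```

Emit:
arm_command --pt "-5 0 0 0 0.6" --pt "-10 0 0 0 0.6" --pt "-15 0 0 0 0.6" --pt "-20 0 0 0 0.6" --pt "-25 0 0 0 0.6"

```text
t: 3.65
eef_pos: [474.3, 88.6, 5.6]
tcp_rot: [3.142, 0.0, -3.082]
ft_force: [-1.9, -0.9, -0.6]
opening: 0.601
grip_force: 0.7
```

Emit:
arm_command --pt "-5 0 0 0 0.6" --pt "-10 0 0 0 0.6" --pt "-15 0 0 0 0.6" --pt "-20 0 0 0 0.6" --pt "-24 0 0 0 0.6"

```text
t: 4.15
eef_pos: [498.1, 90.0, 5.6]
tcp_rot: [3.142, 0.0, -3.082]
ft_force: [-1.6, -0.5, -0.8]
opening: 0.604
grip_force: 0.8
```

```bash
cat > pic.py <<'E'
from cell import env
import cv2,sys,numpy as np
s=cv2.resize(env.read_camera('scene')['frame'][170:270,190:310,::-1],(480,400),interpolation=cv2.INTER_CUBIC)
t=cv2.resize(env.read_camera('top')['frame'][150:260,220:310,::-1],(320,391),interpolation=cv2.INTER_CUBIC)
im=np.zeros((400,800,3),np.uint8);im[:,:480]=s;im[:391,480:]=t
cv2.imwrite(f'pics/{sys.argv[1]}.png',im)
E
python3 pic.py a1
```

```text
(no output)
```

View pics/a1.png

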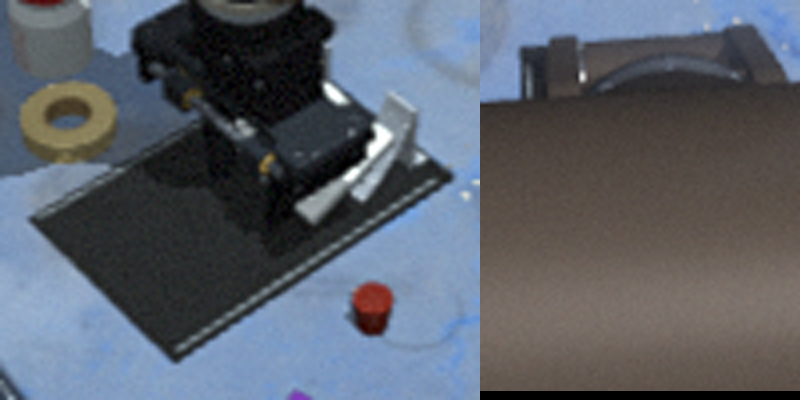

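The plate's side edge (300,215)-(395,150) is climbing the leaf squarely. I'll continue the push.

Emit:
arm_command --pt "-4 0 0 0 0.6" --pt "-8 0 0 0 0.6" --pt "-12 0 0 0 0.6" --pt "-16 0 0 0 0.6" --pt "-20 0 0 0 0.6"

```text
t: 4.75
eef_pos: [518.1, 91.2, 5.6]
tcp_rot: [3.142, 0.0, -3.083]
ft_force: [-1.4, -0.5, -1.5]
opening: 0.601
grip_force: 0.8
```

Emit:
arm_command --pt "-3 0 0 0 0.6" --pt "-6 0 0 0 0.6" --pt "-9 0 0 0 0.6" --pt "-12 0 0 0 0.6" --pt "-14 0 0 0 0.6"

```text
t: 5.25
eef_pos: [532.0, 92.0, 5.6]
tcp_rot: [3.142, 0.0, -3.082]
ft_force: [-0.8, 0.0, -1.0]
opening: 0.601
grip_force: 0.5
```

Emit:
arm_command --pt "-1 0 0 0 0.6" --pt "-2 0 0 0 0.6" --pt "-3 0 0 0 0.6" --pt "-4 0 0 0 0.6" --pt "-4 0 0 0 0.6"

```text
t: 5.75
eef_pos: [535.7, 92.2, 5.6]
tcp_rot: [3.142, 0.0, -3.082]
ft_force: [-0.3, -0.3, -0.9]
opening: 0.599
grip_force: 0.4
```

```bash
python3 pic.py a2
```

```text
(no output)
```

View pics/a2.png

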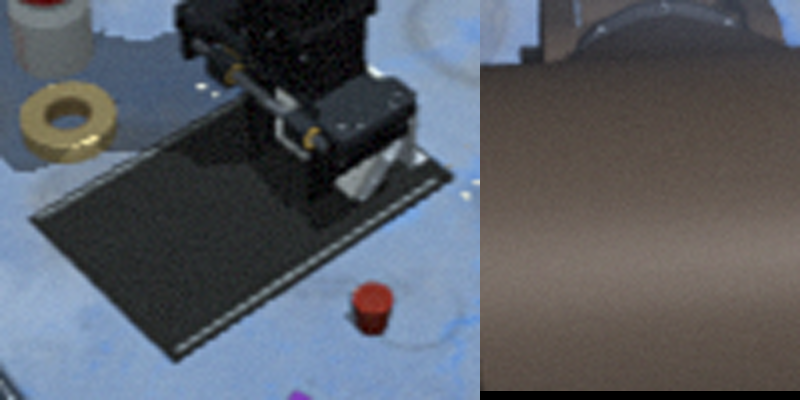

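The plate is now steep against the leaf and the force is still low. I'll creep to the stop.

Emit:
arm_command --pt "-0.5 0 0 0 0.6" --pt "-1 0 0 0 0.6" --pt "-1.5 0 0 0 0.6" --pt "-2 0 0 0 0.6" --pt "-2 0 0 0 0.6"

```text
t: 6.35
eef_pos: [536.6, 92.3, 5.5]
tcp_rot: [3.142, -0.002, -3.082]
ft_force: [-6.4, -0.5, 1.8]
opening: 0.601
grip_force: 3.1
```

Emit:
arm_command --pt "-0.5 0 0 0 0.6" --pt "-1 0 0 0 0.6" --pt "-1.5 0 0 0 0.6" --pt "-1.5 0 0 0 0.6" --pt "-1.5 0 0 0 0.6"

```text
t: 6.85
eef_pos: [536.9, 92.4, 5.4]
tcp_rot: [3.142, -0.005, -3.082]
ft_force: [-9.6, -0.6, 5.0]
opening: 0.601
grip_force: 5.3
```

The force rose to 10 N with no further travel, so the edge is at the foot. I'll back off and check.

Emit:
arm_command --pt "3 0 0 0 0.6" --pt "8 0 0 0 0.6" --pt "20 0 0 0 0.6" --pt "45 0 0 0 0.6" --pt "75 0 0 0 0.6"

```text
t: 7.35
eef_pos: [463.6, 88.0, 5.7]
tcp_rot: [3.142, 0.002, -3.083]
ft_force: [0.3, 0.3, -0.6]
opening: 0.601
grip_force: 0.0
```

Emit:
arm_command --pt "10 0 -45 0 0.3" --pt "10 0 -90 0 0" --pt "10 0 -135 0 0" --pt "10 0 -170 0 0" --pt "10 0 -170 0 0"

```text
t: 7.85
eef_pos: [455.5, 87.5, 179.6]
tcp_rot: [3.142, 0.008, -3.082]
ft_force: [0.3, 0.5, -0.8]
opening: 0.234
grip_force: 0.0
```

```bash
python3 pic.py a3
```

```text
(no output)
```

View pics/a3.png

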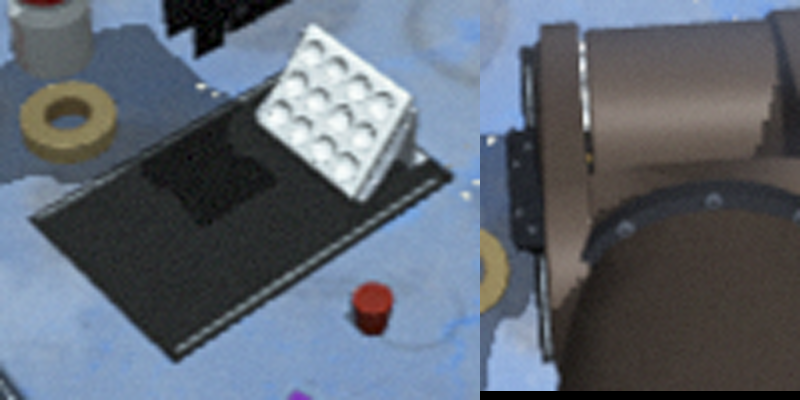

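The plate leans on the crests, wells towards us (scene crop (255-410, 25-200)). Now I'll go over and behind the ramp.

Emit:
arm_command --pt "-40 0 0 0 0" --pt "-80 0 0 0 0" --pt "-120 0 0 0 0" --pt "-160 0 0 0 0" --pt "-195 0 0 0 0"

```text
t: 8.45
eef_pos: [650.0, 98.9, 172.9]
tcp_rot: [3.141, -0.003, -3.083]
ft_force: [0.2, -0.4, 0.2]
opening: 0.006
grip_force: 0.0
```

Emit:
arm_command --pt "0 0 40 0 0" --pt "0 0 80 0 0" --pt "0 0 110 0 0" --pt "0 0 121 0 0" --pt "0 0 121 0 0"

```text
t: 8.95
eef_pos: [647.7, 98.9, 52.1]
tcp_rot: [3.141, -0.004, -3.083]
ft_force: [-0.2, 0.4, -0.0]
opening: 0.003
grip_force: 0.0
```

Emit:
arm_command --pt "6 0 0 0 0" --pt "12 0 0 0 0" --pt "18 0 0 0 0" --pt "24 0 0 0 0" --pt "30 0 0 0 0"

```text
t: 9.45
eef_pos: [618.8, 97.2, 55.4]
tcp_rot: [3.142, 0.001, -3.082]
ft_force: [0.7, 0.0, 1.0]
opening: 0.004
grip_force: 0.7
```

Emit:
arm_command --pt "4 0 0 0 0" --pt "8 0 0 0 0" --pt "12 0 0 0 0" --pt "16 0 0 0 0" --pt "20 0 0 0 0"

```text
t: 9.95
eef_pos: [598.6, 96.0, 54.5]
tcp_rot: [3.141, -0.0, -3.082]
ft_force: [0.1, -0.0, -0.0]
opening: 0.006
grip_force: 0.1
```

Emit:
arm_command --pt "3 0 0 0 0" --pt "6 0 0 0 0" --pt "9 0 0 0 0" --pt "12 0 0 0 0" --pt "15 0 0 0 0"

```text
t: 10.45
eef_pos: [583.8, 95.1, 54.6]
tcp_rot: [3.141, -0.0, -3.082]
ft_force: [-0.3, 0.2, 1.0]
opening: 0.006
grip_force: 0.0
```

```bash
python3 pic.py a4
```

```text
(no output)
```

View pics/a4.png

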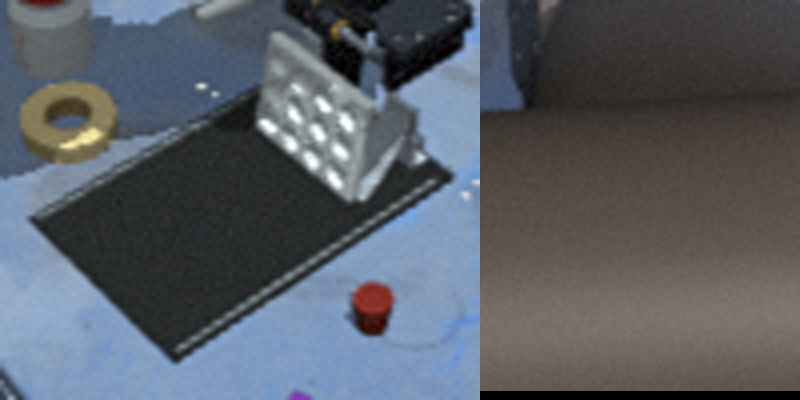

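The plate is close to upright with its base still at the foot line, so I'll keep pushing slowly. TCP is at stand x ≈ 28.

Emit:
arm_command --pt "3 0 0 0 0" --pt "6 0 0 0 0" --pt "9 0 0 0 0" --pt "12 0 0 0 0" --pt "15 0 0 0 0"

```text
t: 11.05
eef_pos: [568.8, 94.2, 54.6]
tcp_rot: [3.142, 0.0, -3.082]
ft_force: [-0.0, -0.4, 0.2]
opening: 0.001
grip_force: 0.0
```

Emit:
arm_command --pt "3 0 0 0 0" --pt "6 0 0 0 0" --pt "9 0 0 0 0" --pt "12 0 0 0 0" --pt "15 0 0 0 0"

```text
t: 11.55
eef_pos: [553.9, 93.3, 54.7]
tcp_rot: [3.142, 0.0, -3.082]
ft_force: [0.3, -0.3, -0.6]
opening: -0.002
grip_force: 0.0
```

```bash
python3 pic.py a5
```

```text
(no output)
```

View pics/a5.png

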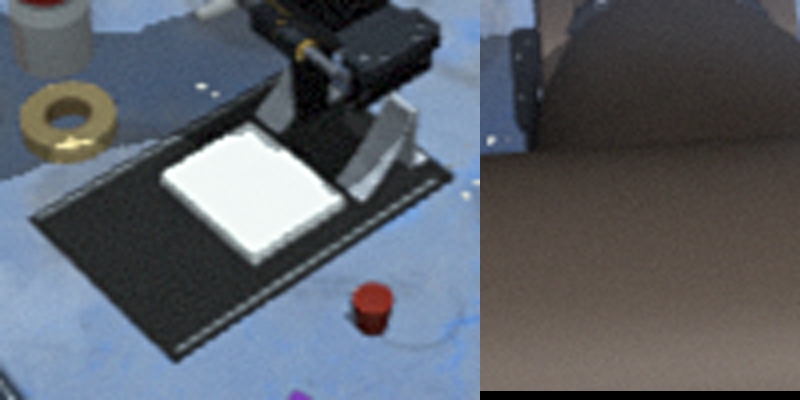

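The plate lies flat and wells-down on the mat in front of the ramp (crop (160-345, 125-265)), with nothing disturbed. I'll lift straight up, clear of everything.

Emit:
arm_command --pt "0 0 -30 0 0" --pt "0 0 -60 0 0" --pt "0 0 -90 0 0" --pt "0 0 -110 0 0" --pt "0 0 -110 0 0"

```text
t: 12.15
eef_pos: [555.2, 93.4, 167.3]
tcp_rot: [3.142, 0.005, -3.082]
ft_force: [0.2, -0.5, -0.0]
opening: 0.005
grip_force: 0.0
```

```bash
python3 -c "
from cell import env
s=env.state();print(s['eef_pos'],s['ft_force']);print(env.job_done())"
```

```text
[555.23506894  93.40188671 167.29072217] [ 0.15831427 -0.49664308 -0.02010529]
the job is handed in; nothing more can be done
None
```

The white spot plate now lies wells-down, flat on the mat in front of the ramp; the arm touched nothing else, and I handed the job in at about 12 s.

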